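Lift the filter changer's hood, draw out the blue filter and show it

TASK

The blue filter of the fluorescence lamp's filter changer is due for a check. Swing the changer's grey hood right over by its black finger tab until it lies back and stays open, draw the filter with the blue tab straight up out of its slot, holding it by that tab and keeping off the glass, and leave the yellow one seated and the other things on the bench where they are. Finish while still holding the blue filter, upright and still, over the middle of the booklet of lens tissue, its lower edge about 10 cm above the booklet and its glass squarely facing the front edge of the bench.

Things in the scene. Friction and masses are not known exactly. Their poses are not given: they have to be found in the camera images.
- filter_unit: filter changer, a fixed cabinet 170 mm wide (its y), 150 mm deep (x), origin under its centre, front faces its -x. Front half (x -75 to 0 mm): flat deck at z = 62 mm under the hood, with two vertical slots at x -34, y +42 and -42 mm, 9 mm (x) by 47 mm (y), floor at z = 14 mm; either filter may be in either. Rear half: white housing 94 mm high, two rubber stops to 106 mm.
- flap (a joint): angle of the grey hood over the deck: 0 shut, grows as its front swings up and back about a hinge along the cabinet's y, 2.9 fully open, lying on the stops. 80 g, almost free: let go past 1.9 it falls back by itself, below 1.6 it falls shut, between it may stay. It reaches 76 mm from hinge to front, with skirts 29 mm deep at front and sides. With it back the deck is open all round and the filters' tabs stand free.
- flap_hinge (a point): middle of the hood's hinge line, at x = 2, y = 0, z = 95 mm of the filter_unit (fixed); the hinge line runs along its y axis, which is the cabinet's y
- flap_tab (a point): pinch point on the hood's black finger tab: 90 mm from the hinge line, 4 mm under it when shut, 14 mm out from the hood's front. The tab juts out 27 mm at the middle of the front, level when shut, 18 mm wide (along the hinge line), 7 mm thick; pinched across its width it turns between the fingers. Moves with the hood, shares its axes (x from tab to hinge, y along the hinge line)
- filter_blue: the blue filter: loose black frame 6 (its x) x 44 (y) x 52 mm high round blue glass 29 x 33 mm that faces its x; on top a blue tab 10 (x) x 24 (y) x 24 mm high, z 52 to 76 mm. Origin mid lower edge, z up; 60 g. In its slot (1.5 mm play each side) the origin is 14 mm above the bench, axes as the cabinet's; the tab starts 4 mm above the deck. It must rise 48 mm to clear the slot.
- filter_blue_tab (a point): centre of the blue tab, 64 mm above the filter's lower edge
- filter_yellow: the other filter, of the same build and size but with yellow tab and yellow glass; it must stay seated in its slot, 84 mm from the blue one
- tissue_pad: booklet of lens tissue with a blue and white cover lying on the bench, 60 (its x) x 80 (its y) x 10 mm, origin under its centre
- bench_front (a point): a point on the bench's front edge; x points away from the robot, straight across the bench, y along the edge. The filter faces it squarely when the filter's x axis is parallel to this x axis (either way round)
- stain: bystander: white bottle with blue cap, 42 mm across, 87 mm high, origin under its centre
- coverslip_box: bystander: small white box of coverslips, 28 x 28 x 9 mm, origin under its centre
- tweezers: bystander: steel forceps lying on the bench, 12 (x) x 120 (y) x 9 mm
- eyepieces (a point): front of the fixed inverted microscope's black eyepieces, which overhang the bench left of the changer: they reach this near to the robot, 50 mm to either side of this point, from 235 to 335 mm high; the microscope behind is 535 mm high. Coming from the left, go round in front of them
- canister_top (a point): middle of the top of a fixed white plastic canister behind and to the right of the changer, about 110 x 130 mm, 230 mm high

How it is judged:
On the way, in this order (a step that is already met when the one before it is completed fails the run):
1. the hood lies back, fully open, and the blue filter is still in its slot (value of joint flap above 2.6 rad and z of filter_blue in the frame of filter_unit below 0.03 m), for 0.2 s.
2. the blue filter is drawn straight up, clear of its slot, upright, held by the fingers (z of filter_blue in the frame of filter_unit above 0.064 m and angle between filter_blue's own z axis and vertical below 0.35 rad and x of filter_blue in the frame of filter_unit between -0.075 and 0.01 m and contact force between the fingers and filter_blue above 0.5 N).
At the end, for the whole second after the job is handed in: Fingers hold the blue filter by its tab (grasp point within 35 mm), still, within 30 mm of the booklet's middle seen from above, lower edge 70 to 160 mm above the bench, upright and facing the bench's front edge within 0.2 rad; hood open over 2.6 rad; yellow filter moved under 5 mm (contact force between the fingers and filter_blue above 0.5 N and distance between the grasp point and filter_blue_tab below 0.035 m and horizontal distance between filter_blue and tissue_pad below 0.03 m and height (world z) of filter_blue between 0.07 and 0.16 m and angle between filter_blue's own z axis and vertical below 0.2 rad and angle between the x axis of filter_blue and the x axis of bench_front, either way round below 0.2 rad and linear speed of filter_blue below 0.03 m/s and angular speed of filter_blue below 0.3 rad/s and value of joint flap above 2.6 rad and distance of filter_yellow from where it was at the start of the episode below 0.005 m); the arm keeps its last pose, push and grip.
It fails at once if the fingers press on the blue glass (contact force between the fingers and filter_blue_glass above 0.5 N).
It fails at once if the yellow filter is drawn up or pushed about (distance of filter_yellow from where it was at the start of the episode above 0.012 m).
It fails at once if the tissue booklet or a bystander is shoved by more than 20 mm (distance of any of tissue_pad, stain, coverslip_box, tweezers from where it was at the start of the episode above 0.02 m).
It also fails if it takes over 54 s, if anything falls off the work surface, if the arm or the gripper's body presses on something with over 40 N, if the wrist force passes 120 N, or if a joint passes its speed limit or range.

ROBOT

A 7-joint arm with a two-finger parallel gripper is mounted at the origin on a cart in front of the work surface, level with it; the furniture and walls round the work are solid. World frame = base frame: x ahead of the robot, y to its left, z up, the work surface at z = 0. Lengths are in m, angles in rad, forces in N, time in s.
With the tool pointing down it reaches from about 0.4 to 0.9 m from the base axis. Payload 5.5 kg.
Tool frame: the origin (TCP) lies at the very end of the fingers, on their centre line; the grasp point (between the pads) lies 19 mm behind it; z points along the fingers, y is the line along which they close (so a half turn about z gives the same grasp; the last joint's range is limited). The gripper opens to 92 mm and grips with 3 to 60 N. Pads are 19 mm wide; open, the fingers measure 130 mm over their backs; the gripper's body (75 mm by 190 mm) begins 47 mm behind the grasp point.
Start: joints at [-0.856, 0.501, -0.427, 1.55, 0.221, 1.138, -0.21], TCP at [0.284, 0.585, 0.227] pointing down, gripper open.
Joint ranges: [-2.88, 2.88], [-0.31, 2.03], [-1.54, 1.56], [0.2, 2.42], [-1.41, 4.55], [0.19, 2.02], [-2.57, 2.57]. Speed limits (rad/s): [2.57, 2.57, 3.14, 3.14, 3.14, 3.14, 3.14].

INTERFACE

Orientations are given as a rotation vector (axis times angle).
In Python, from rig import reach, move_linear, set_joints, grip, dwell, ik, state, grab_frame, camera_params, Unreachable, hand_in gives the robot as it stands. Calls block until the motion is done:
- reach(position, orientation): joint-space move of the TCP to a pose.
- move_linear(position, orientation=None, feed=0.15, guard=None): straight line of the TCP; orientation=None keeps the orientation; feed is the mean speed in m/s. With guard (N) it stops when the force on the tool has changed by that much, and returns True; else False.
- set_joints(angles): joint-space move.
- grip(opening): opening from 0.0 (shut) to 1.0 (fully open); the grip force is fixed at half the most; returns when the fingers have stopped.
- dwell(seconds).
- ik(position, orientation): joint angles nearest the present ones, or None.
- state(): the state.
- grab_frame(name): name is "side" or "top" or "wrist"; returns the picture (400x640x3 uint8, blue, green, red); there is no depth.
- camera_params(name): a dict with "camera_matrix" (3x3 intrinsics, pixels), "R" (3x3) and "t" (3): a world point X has camera coordinates R X + t. Camera axes: x right, y down, z forward; pixel columns grow to the right and rows downward; lengths in m; the calibration is good to about 2 mm. A picture is of the moment at which its call begins: read the wrist's pose just before it. camera_params takes no time and is no camera call; for the wrist camera it gives the pose at the moment of the call.
A pose or a line that the arm cannot do raises Unreachable and nothing moves.
- hand_in(): hands the job in; it is judged then, once.
The state is a dict: "t": time; "joints": joint angles; "joint_velocities": joint speeds; "joint_torque": joint torques, N m; "ee_pos": TCP position; "tcp_rot": TCP orientation; "ft_force": force on the tool from outside, world axes, zero at the start; "ft_torque": the same for the moment, N m; "opening": opening from 0.0 (shut) to 1.0 (fully open); "grasp_force": force on a finger pad.
Only numpy, scipy, OpenCV 4.12 (cv2) and the standard library are available. Lean on these libraries where they do the work, as an engineer would, in place of code of your own. Each camera call takes 0.05 s, during which the arm holds its last target. There are 200 camera calls.

## Working session

There is one attempt and no reset: what is moved stays moved. The work goes in short steps, each a Python script; the robot and the scene stay as the last script left them, time stands still between calls to the robot, and variables do not carry over. Pictures are saved under pics/ and viewed, at most 10 in all, crops included, and the job is handed in when it is done.

```bash
mkdir -p pics; ls
python3 - <<'E'
from rig import *
import cv2,numpy as np
for n in("side","top"):
    cv2.imwrite(f"pics/{n}0.png",grab_frame(n)); c=camera_params(n); print(n,np.round(c["camera_matrix"],1).tolist(),np.round(c["R"],3).tolist(),np.round(c["t"],3), -np.array(c["R"]).T@c["t"])
s=state(); print(s["t"],s["tcp_rot"],s["ee_pos"])
E
```

```text
pics
side [[397.2, 0.0, 312.0], [0.0, 397.2, 201.4], [0.0, 0.0, 1.0]] [[0.891, -0.454, -0.008], [-0.201, -0.377, -0.904], [0.408, 0.807, -0.427]] [-0.58   0.212  0.914] [ 0.18650613 -0.92151237  0.57766206]
top [[420.8, 0.0, 322.5], [0.0, 420.8, 199.9], [0.0, 0.0, 1.0]] [[-0.028, -1.0, -0.008], [-0.989, 0.029, -0.144], [0.144, 0.004, -0.99]] [-0.168  0.609  1.222] [ 0.42151039 -0.19075357  1.29564526]
0.1 [-7.03436386e-01 -3.06142055e+00  2.60913477e-03] [0.2835539  0.58420529 0.22580357]
```

View pics/side0.png

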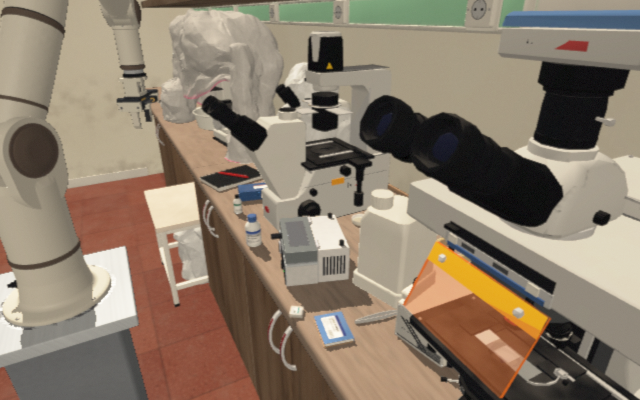

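View pics/top0.png

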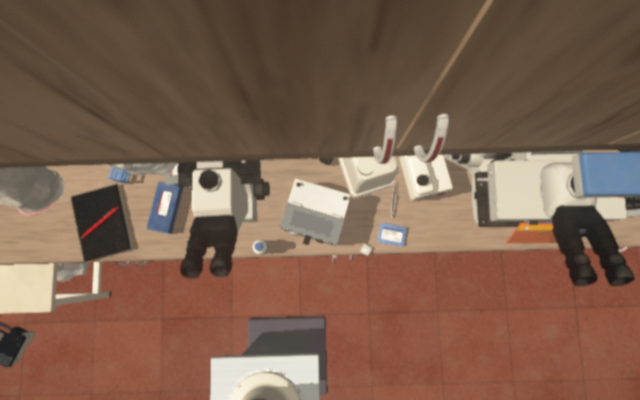

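```bash
cat > h.py <<'E'
from rig import *
import cv2,numpy as np
from scipy.spatial.transform import Rotation as Ro
def ray(c,uv,z):
    K,R,t=(np.array(c[k]) for k in("camera_matrix","R","t"))
    o=-R.T@t; d=R.T@np.linalg.inv(K)@[uv[0],uv[1],1]
    return o+d*(z-o[2])/d[2]
def proj(c,X):
    K,R,t=(np.array(c[k]) for k in("camera_matrix","R","t"))
    p=K@(R@np.array(X)+t); return p[:2]/p[2]
E
python3 - <<'E'
import cv2,numpy as np
from h import *
a=cv2.imread("pics/top0.png")[165:265,240:420]; b=cv2.imread("pics/side0.png")[180:360,220:420]
a=cv2.resize(a,None,fx=4.4,fy=4.4,interpolation=cv2.INTER_CUBIC)
cv2.imwrite("pics/topc.png",a)
b=cv2.resize(b,None,fx=3.3,fy=3.3,interpolation=cv2.INTER_CUBIC);cv2.imwrite("pics/sidec.png",b)
c=camera_params("top")
for n,uv,z in[("tab",(307,239),.091),("pad",(392,235),.01),("cov",(366,250),.009),("stain",(259,247),.087),("eyeL",(192,270),.28),("eyeR",(221,270),.28),("edge",(440,249),0),("edge2",(150,260),0),("backshelf",(320,158),0.0)]: print(n,np.round(ray(c,uv,z),3))
E
```

```text
tab [ 0.485 -0.138  0.091]
pad [ 0.494 -0.394  0.01 ]
cov [ 0.451 -0.313  0.009]
stain [ 0.466 -0.     0.087]
eyeL [0.409 0.13  0.28 ]
eyeR [0.407 0.06  0.28 ]
edge [ 0.448 -0.54   0.   ]
edge2 [0.44  0.347 0.   ]
backshelf [ 0.743 -0.181  0.   ]
```

View pics/topc.png

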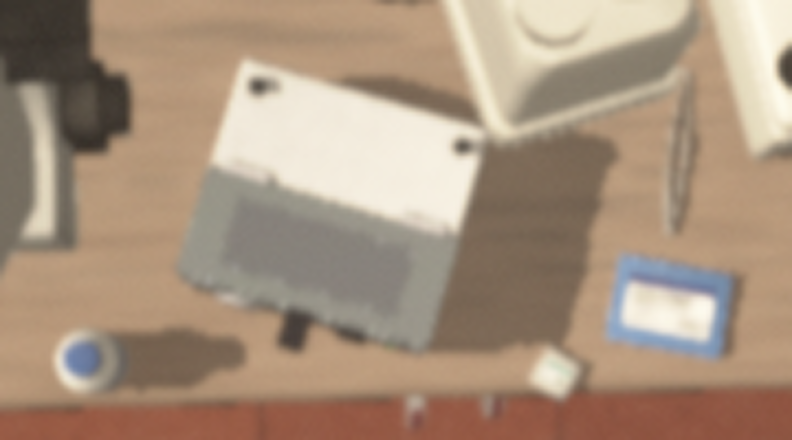

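View pics/sidec.png

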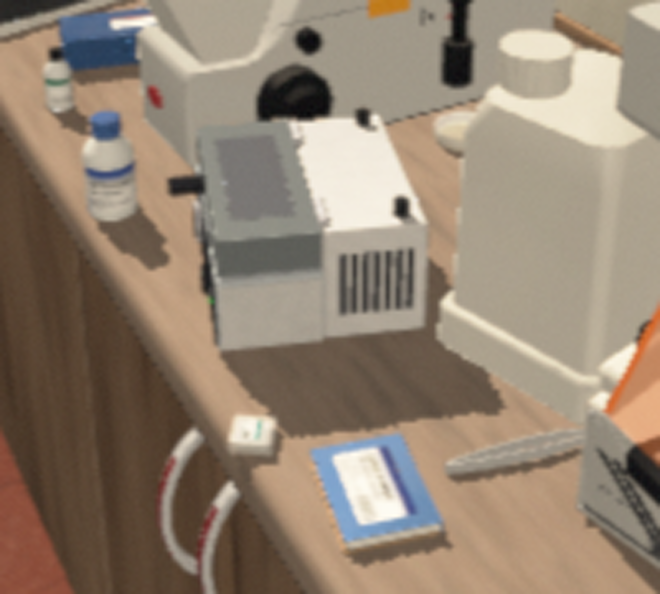

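Run:
```python
from h import *
c=camera_params("top")
P={}
for n,uv,z in[("BL",(243,60),.094),("BR",(487,133),.094),("HFL",(180,275),.092),("HFR",(428,350),.092),("HL",(212,168),.095),("HR",(457,233),.095),("tabtip",(290,346),.091),("tabbase",(301,315),.091),("padBL",(622,255),.01),("padBR",(735,272),.01),("padFR",(722,357),.01),("padFL",(607,337),.01),("cov",(556,371),.009),("twTop",(685,80),.009),("twBot",(672,230),.009),("canNear",(500,138),.05),("e1",(30,407),0),("e2",(780,388),0)]:
    P[n]=ray(c,np.array(uv)/4.4+[240,165],z); print(n,np.round(P[n],3))
for a,b in[("BL","BR"),("HFL","HFR"),("HL","HR")]:
    d=P[a]-P[b]; print(a,b,np.linalg.norm(d),np.arctan2(-d[0],d[1]))
for a,b in[("BL","HFL"),("BR","HFR"),("tabbase","tabtip")]:
    d=P[a]-P[b]; print(a,b,np.linalg.norm(d),np.arctan2(d[1],d[0]))
print("pad",sum(P[k] for k in P if k[:3]=="pad")/4)
```

```text
BL [ 0.661 -0.108  0.094]
BR [ 0.607 -0.267  0.094]
HFL [ 0.52  -0.064  0.092]
HFR [ 0.467 -0.224  0.092]
HL [ 0.589 -0.087  0.095]
HR [ 0.542 -0.245  0.095]
tabtip [ 0.472 -0.135  0.091]
tabbase [ 0.492 -0.142  0.091]
padBL [ 0.532 -0.363  0.01 ]
padBR [ 0.517 -0.441  0.01 ]
padFR [ 0.459 -0.429  0.01 ]
padFL [ 0.475 -0.35   0.01 ]
cov [ 0.453 -0.314  0.009]
twTop [ 0.654 -0.414  0.009]
twBot [ 0.548 -0.399  0.009]
canNear [ 0.61  -0.279  0.05 ]
e1 [0.439 0.051 0.   ]
e2 [ 0.437 -0.47   0.   ]
BL BR 0.16803602643954071 -0.32450963142992045
HFL HFR 0.16839116776262905 -0.32146714698647944
HL HR 0.165725533970137 -0.29009224356190166
BL HFL 0.1475571529310604 -0.3019813055972515
BR HFR 0.14705344020177363 -0.2994934540325177
tabbase tabtip 0.0212343083984944 -0.3658911415741964
pad [ 0.49580095 -0.39588676  0.01      ]
```

```bash
cat >> h.py <<'E'
YAW=-0.31; C=np.array([.564,-.166,0])
ax=np.array([np.cos(YAW),np.sin(YAW),0]); ay=np.array([-np.sin(YAW),np.cos(YAW),0]); az=np.array([0,0,1.])
def W(x,y,z): return C+x*ax+y*ay+z*az
def ori(tilt=0,yaw=YAW):
    "tool y along bench direction yaw+90deg, tilted to point forward by tilt"
    y=np.array([-np.sin(yaw),np.cos(yaw),0]); x=np.array([np.cos(yaw),np.sin(yaw),0])
    d=np.sin(tilt)*x-np.cos(tilt)*az
    return Ro.from_matrix(np.c_[np.cross(y,d),y,d]).as_rotvec()
E
python3 - <<'E'
from h import *
f=lambda q:None if q is None else np.round(q,2).tolist()
for t in(0,.45):
  for x in(.24,.28,.32,.36):
    for y in(.4,.2,0,-.14): print(t,x,y,f(ik([x,y,.2],ori(t))))
H=lambda th,r,o:W(.002-r*np.cos(th),0,.095+r*np.sin(th))
for th in(0,1,2.05): print("tab",th,f(ik(H(th,.093,0),ori(.45))))
for y in(.042,-.042): print("slot",f(ik(W(-.034,y,.08),ori(0))), f(ik(W(-.034,y,.2),ori(0))))
print("pad",f(ik([.496,-.396,.17],ori(0,0))))
E
```

```text
0 0.24 0.4 [-0.64, 0.21, -0.5, 2.02, 0.12, 0.94, 0.06]
0 0.24 0.2 [-0.36, -0.12, -0.39, 2.33, -0.06, 0.92, 0.55]
0 0.24 0 None
0 0.24 -0.14 [-0.08, -0.26, 0.45, 2.42, 0.13, 0.96, 1.53]
0 0.28 0.4 [-0.59, 0.24, -0.48, 1.97, 0.14, 0.95, 0.12]
0 0.28 0.2 [-0.31, -0.05, -0.37, 2.28, -0.02, 0.91, 0.59]
0 0.28 0 [-0.08, -0.2, -0.01, 2.4, -0.0, 0.94, 1.17]
0 0.28 -0.14 [-0.03, -0.15, 0.38, 2.36, 0.07, 0.93, 1.56]
0 0.32 0.4 [-0.55, 0.29, -0.46, 1.92, 0.15, 0.97, 0.17]
0 0.32 0.2 [-0.27, 0.02, -0.36, 2.21, 0.01, 0.91, 0.62]
0 0.32 0 [-0.05, -0.11, -0.03, 2.33, -0.0, 0.92, 1.18]
0 0.32 -0.14 [0.0, -0.06, 0.32, 2.29, 0.02, 0.91, 1.57]
0 0.36 0.4 [-0.52, 0.33, -0.45, 1.86, 0.17, 0.99, 0.22]
0 0.36 0.2 [-0.23, 0.09, -0.36, 2.14, 0.04, 0.92, 0.65]
0 0.36 0 [-0.02, -0.02, -0.05, 2.25, -0.0, 0.91, 1.19]
0 0.36 -0.14 [0.04, 0.02, 0.27, 2.21, -0.01, 0.91, 1.57]
0.45 0.24 0.4 [-1.09, 0.23, -0.38, 2.08, 0.62, 1.04, -0.58]
0.45 0.24 0.2 None
0.45 0.24 0 None
0.45 0.24 -0.14 None
0.45 0.28 0.4 [-1.04, 0.24, -0.35, 2.06, 0.64, 1.01, -0.51]
0.45 0.28 0.2 None
0.45 0.28 0 None
0.45 0.28 -0.14 None
0.45 0.32 0.4 [-0.99, 0.26, -0.32, 2.03, 0.65, 0.99, -0.44]
0.45 0.32 0.2 [-0.69, -0.08, -0.35, 2.4, 0.59, 0.8, -0.2]
0.45 0.32 0 None
0.45 0.32 -0.14 None
0.45 0.36 0.4 [-0.93, 0.29, -0.29, 2.0, 0.67, 0.96, -0.37]
0.45 0.36 0.2 [-0.64, -0.03, -0.31, 2.36, 0.63, 0.77, -0.14]
0.45 0.36 0 None
0.45 0.36 -0.14 None
tab 0 [0.79, 0.29, -0.65, 2.4, 1.37, 0.23, 0.14]
tab 1 [0.36, 0.13, -0.17, 2.27, 0.24, 0.3, 1.25]
tab 2.05 [0.27, 0.27, -0.05, 2.07, 0.15, 0.35, 1.35]
slot [0.23, 0.49, -0.09, 1.91, 0.06, 0.74, 1.37] [0.16, 0.33, -0.0, 1.83, 0.0, 0.98, 1.42]
slot [0.27, 0.49, 0.05, 1.92, -0.03, 0.73, 1.6] [0.17, 0.33, 0.17, 1.84, -0.07, 0.98, 1.63]
pad [0.29, 0.53, 0.47, 1.67, -0.27, 1.01, 2.42]
```

Run:
```python
from h import *
for p in([.285,.4,.22],[.29,.2,.21],[.30,0,.21],[.36,-.13,.21]): reach(p,ori(0)); 
grip(.5)
reach(W(-.095,0,.19),ori(0.1))
c=camera_params("wrist"); cv2.imwrite("pics/w1.png",grab_frame("wrist"))
s=state(); print(s["t"],s["ee_pos"],s["ft_force"],W(-.095,0,.19),s["opening"])
print([proj(c,W(*p)) for p in([-.074,.085,.094],[-.074,-.085,.094],[-.101,0,.091],[-.101,.009,.091],[-.101,-.009,.091])])
```

```text
4.5917 [ 0.47266883 -0.13704588  0.18948898] [-0.19036889  0.13011772  0.48310289] [ 0.47352831 -0.13701943  0.19      ] 0.502027277088151
[array([424.66986194, 210.83745013]), array([204.2442369 , 210.66159139]), array([314.44434985, 176.23831435]), array([326.4249198, 176.2464564]), array([302.4647631 , 176.23017297])]
```

View pics/w1.png

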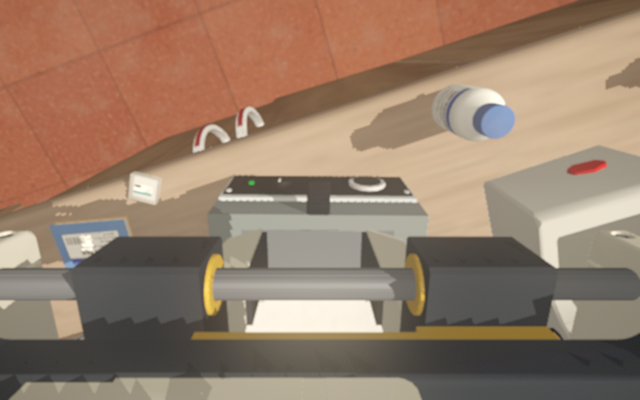

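```bash
cat >> h.py <<'E'
C=C+.0025*ay
def tabpose(th,r=.093,deep=.011):
    tilt=.08+.13*th; h=-.004
    p=W(.002-r*np.cos(th)+h*np.sin(th),0,.095+r*np.sin(th)+h*np.cos(th))
    return p+deep*(np.sin(tilt)*ax-np.cos(tilt)*az), ori(tilt)
E
python3 - <<'E'
from h import *
p,o=tabpose(0)
move_linear(p+[0,0,.05],o,.2)
print(move_linear(p,o,.1,guard=8))
grip(0); s=state(); print(s["t"],s["opening"]*92,s["grasp_force"],s["ft_force"],s["ee_pos"]-p)
if s["opening"]*92>10:
    for th in np.linspace(.2,.8,4):
        move_linear(*tabpose(th),feed=.12); s=state(); print(th,s["t"],np.round(s["ft_force"],1),s["opening"]*92)
    cv2.imwrite("pics/side1.png",cv2.resize(grab_frame("side")[150:350,200:440],None,fx=2.5,fy=2.5))
E
```

```text
False
6.2667 17.300497372650348 30.005720257759094 [0.34060143 2.62018433 3.17414608] [0.00039589 0.00064485 0.00023697]
0.2 6.575 [ 1.9  3.5 -2.2] 17.27966570945224
0.4 6.8833 [ 1.4  5.2 -1.8] 17.220493767104355
0.6000000000000001 7.1917 [ 0.5  5.6 -0. ] 17.290670898812678
0.8 7.5 [-1.3  5.4  1.1] 17.788056335087717
```

View pics/side1.png

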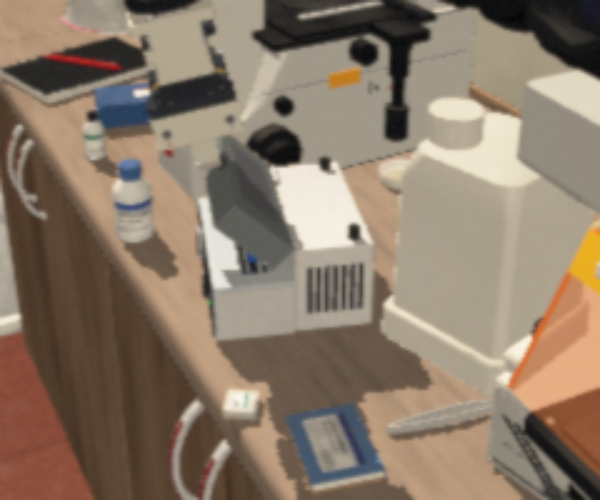

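The hood is lifting with the gripper (its edge is at about (250,200)), and blue shows at (250,262), in the slot nearer the side camera (−y). I'll carry on with the swing.

Run:
```python
from h import *
for th in np.linspace(1.0,2.1,6):
    move_linear(*tabpose(th),feed=.12); s=state(); print(round(th,2),s["t"],np.round(s["ft_force"],1),s["opening"]*92)
grip(.5); dwell(.5)
s=state(); p=s["ee_pos"]
move_linear(p-.10*ax+[0,0,.03],None,.2)
reach(W(-.10,-.02,.24),ori(0))
c=camera_params("wrist"); im=grab_frame("wrist"); cv2.imwrite("pics/w2.png",im)
print(state()["t"],[proj(c,W(-.034,y,.09)) for y in(.042,-.042)])
```

```text
1.0 7.8583 [-3.2  5.2  3.2] 17.691874370742458
1.22 8.1833 [-0.7  4.2  2.9] 17.42002095342348
1.44 8.5083 [-0.9  4.   1.9] 17.374530554225657
1.66 8.8333 [1.4 2.5 4. ] 17.29604571534474
1.88 9.1583 [2.3 1.7 4.7] 17.401443232353508
2.1 9.4833 [1.8 0.7 6.6] 17.638978460162313
11.9583 [array([379.42305161, 246.43826606]), array([291.57152412, 246.44211385])]
```

View pics/w2.png

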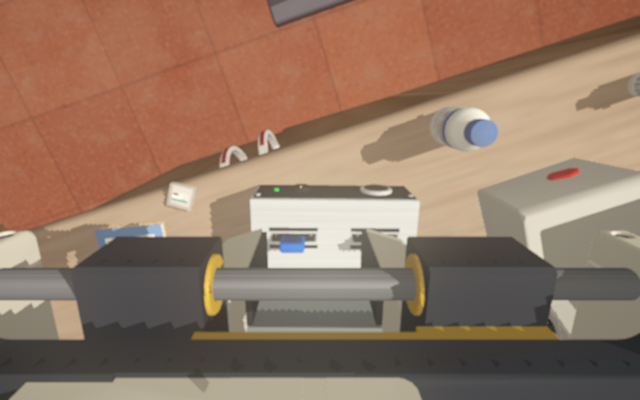

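The hood lies back and the deck is open. The blue tab is at about (292,243), in the −y slot, where I predicted it. I'll refine that position with a mask, then go for the grasp.

Run:
```python
from h import *
c=camera_params("wrist")
im=cv2.imread("pics/w2.png"); h=cv2.cvtColor(im,cv2.COLOR_BGR2HSV)
m=cv2.inRange(h,(100,110,60),(130,255,255)); n,l,st,ce=cv2.connectedComponentsWithStats(m)
for s in st[1:]:
    if s[4]>40: print(s)
for q in([-.039,-.03,.09],[-.039,-.054,.09],[-.029,-.042,.09],[-.029,-.042,.066]): print(proj(c,W(*q)))
for ty in (-.042,):
  for z in(.069,.2): print(ik(W(-.034,ty,z),ori(0)) is not None)
print(ik([.496,-.396,.19],ori(0,0)), ik([.496,-.396,.19],ori(0,np.pi)))
```

```text
[280 242  24  10 200]
[303.81962559 242.90858038]
[278.61411634 242.89897379]
[291.39943621 252.55016688]
[292.8832629 242.5004041]
True
True
[ 0.4280981   0.48441205  0.276138    1.64642163 -0.14852217  1.03139091
  2.32130208] [ 0.15595869  0.55133393  0.66640262  1.65622315 -0.37878112  1.06679756
 -0.63471637]
```

Run:
```python
from h import *
o=ori(0); p=W(-.034,-.0415,.069)
reach(p+[0,0,.09],o)
print(move_linear(p,o,.08,guard=6)); print(state()["ee_pos"]-p)
grip(0); s=state(); print(s["t"],s["opening"]*92,s["grasp_force"],s["ft_force"])
if s["opening"]*92>18:
    for dz in(.02,.06,.10):
        move_linear(p+[0,0,dz],o,.06); s=state(); print(s["t"],s["ft_force"],s["opening"]*92)
    im=np.hstack([cv2.resize(grab_frame("side")[130:350,200:400],(545,600)), cv2.resize(grab_frame("wrist")[180:330,290-50:350],(255,348)) if 0 else np.zeros((600,1,3),np.uint8)])
    cv2.imwrite("pics/side2.png",im)
```

```text
True
[ 0.00142655 -0.00027972  0.0404223 ]
14.025 0.26660820562484366 0.0 [-0.96508071  0.10020769  7.20115364]
```

Run:
```python
from h import *
s=state(); print(s["ft_force"])
cv2.imwrite("pics/side2.png",cv2.resize(grab_frame("side")[100:350,190:440],(600,600)))
p=s["ee_pos"]; move_linear(p+[0,0,.05],None,.1); print(state()["ft_force"]); grip(.5); dwell(.2); s=state(); print(s["t"],s["ft_force"],s["ee_pos"],s["opening"])
```

```text
[-0.96508071  0.10020769  7.20115364]
[-0.43301634 -0.25665494  0.21286129]
15.8167 [0.44726908 0.16183337 0.13799355] [ 0.5203845  -0.19281445  0.15938296] 0.5030632798636686
```

View pics/side2.png

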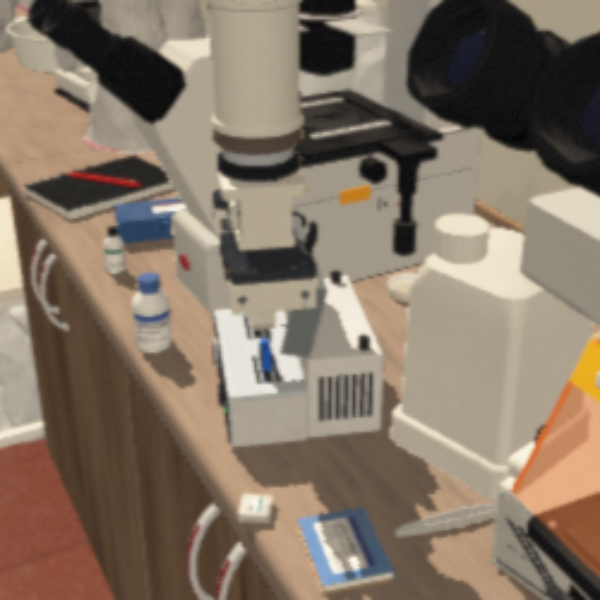

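Run:
```python
from h import *
reach(W(-.13,-.04,.22),ori(0))
c=camera_params("side"); im=grab_frame("side"); cv2.imwrite("pics/side3r.png",im)
cv2.imwrite("pics/side3.png",cv2.resize(im[210:300,265:365],None,fx=6,fy=6,interpolation=cv2.INTER_CUBIC))
for th in(1.7,2,2.3,2.6,2.9):
    u=np.array([-np.cos(th),np.sin(th)]); n=np.array([np.sin(th),np.cos(th)])
    f=lambda r,h,y:np.round((proj(c,W(.002+r*u[0]+h*n[0],y,.095+r*u[1]+h*n[1]))-[265,210])*6).tolist()
    print(th,"corner-top",f(.076,0,-.085),"skirt",f(.076,-.029,-.085),"hinge",f(0,0,-.085),"tab",f(.103,-.004,0))
print(state()["t"])
```

```text
1.7 corner-top [341.0, 62.0] skirt [263.0, 60.0] hinge [315.0, 242.0] tab [300.0, -100.0]
2 corner-top [400.0, 73.0] skirt [329.0, 49.0] hinge [315.0, 242.0] tab [375.0, -89.0]
2.3 corner-top [450.0, 98.0] skirt [393.0, 57.0] hinge [315.0, 242.0] tab [440.0, -57.0]
2.6 corner-top [487.0, 136.0] skirt [449.0, 81.0] hinge [315.0, 242.0] tab [489.0, -10.0]
2.9 corner-top [508.0, 182.0] skirt [492.0, 119.0] hinge [315.0, 242.0] tab [518.0, 49.0]
16.4
```

View pics/side3.png

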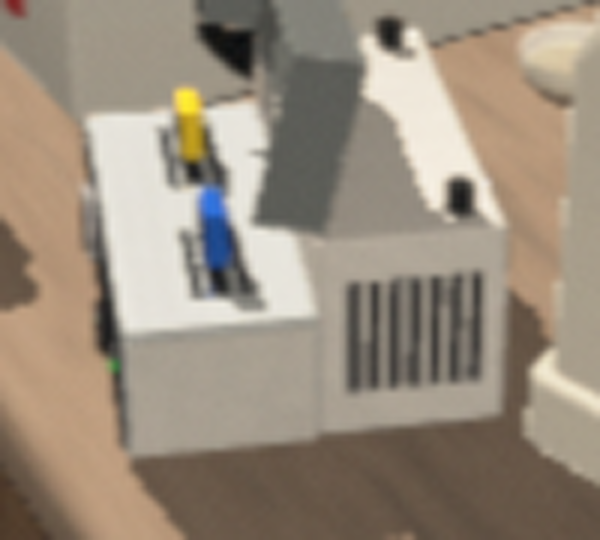

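The side view shows the blue tab at (215,225) and the yellow tab at (188,125), both seated. The hood stopped near 1.8 rad, with its corner at (360,65). I'll push it over with closed fingers on its inner side.

Run:
```python
from h import *
o=ori(0); grip(0)
reach(W(-.07,.03,.19),o); move_linear(W(-.06,.03,.155),o,.15)
for x in(-.01,.01,.03):
    print(move_linear(W(x,.03,.155),o,.12,guard=15),np.round(state()["ft_force"],1))
dwell(.3)
move_linear(W(-.09,.03,.17),o,.25); reach(W(-.13,-.04,.22),o); dwell(.3)
c=camera_params("side"); im=grab_frame("side"); cv2.imwrite("pics/side4.png",im)
a=cv2.imread("pics/side3r.png")
# shut-out check: is the spot the standing hood covered (crop 320,130) now different, and what grey is at predicted 2.9 skirt
for th in(1.78,2.9):
    u=np.array([-np.cos(th),np.sin(th)]); n=np.array([np.sin(th),np.cos(th)])
    for r,h in((.05,-.015),(.03,-.012),(.065,-.015)):
        q=proj(c,W(.002+r*u[0]+h*n[0],-.085,.095+r*u[1]+h*n[1])).astype(int); print(th,q,a[q[1],q[0]],im[q[1],q[0]])
print(state()["t"])
```

```text
False [-1.1 -0.5 -0.1]
False [-0.2  0.  -0.2]
False [-0.  -0.9 -0.1]
1.78 [315 230] [87 93 93] [148 160 162]
1.78 [315 238] [84 91 90] [197 216 224]
1.78 [316 224] [87 94 93] [146 159 160]
2.9 [337 238] [223 236 243] [87 93 93]
2.9 [328 242] [127 139 147] [87 93 92]
2.9 [343 236] [209 227 235] [88 93 94]
21.0833
```

The pixels where the open hood's side should be have turned hood-grey, so it lies back at about 2.9 rad. On to the grasp.

Run:
```python
from h import *
o=ori(0); p=W(-.034,-.0415,.069)
grip(.5); reach(p+[0,0,.09],o)
g=move_linear(p,o,.08,guard=8); print(g,state()["ee_pos"]-p)
if not g:
    grip(0); s=state(); print(s["t"],s["opening"]*92,s["grasp_force"],s["ft_force"])
    if s["opening"]*92>18:
        for dz in(.02,.06,.10):
            move_linear(p+[0,0,dz],o,.06); s=state(); print(s["t"],s["ft_force"],s["opening"]*92)
        c=camera_params("side"); im=grab_frame("side"); cv2.imwrite("pics/side5.png",im)
        hs=cv2.cvtColor(im,cv2.COLOR_BGR2HSV)
        x,y=proj(c,W(-.034,-.042,.178)).astype(int); print(x,y)
        m=cv2.inRange(hs[y-40:y+80,x-40:x+40],(100,110,40),(130,255,255)); print([ (s+[x-40,y-40,0,0,0]).tolist() for s in cv2.connectedComponentsWithStats(m)[2][1:] if s[4]>15])
```

```text
False [ 0.00051106 -0.00018673  0.00056156]
24.275 23.770504478083076 29.99690741300583 [ 0.30494914 -0.73742219  1.39538287]
24.7583 [ 0.04449027 -0.02678999 -0.47541601] 23.857600272496654
25.575 [-0.38207711 -0.31187812 -0.31614044] 23.850902978229378
26.3917 [ 0.38450438 -1.32460899 -1.11472996] 23.539527103365323
298 210
[[258, 191, 3, 8, 17]]
```

Run:
```python
from h import *
move_linear([.492,-.29,.175],ori(0,-.15),.1)
move_linear([.496,-.396,.165],ori(0,0),.08); dwell(.5)
s=state(); print(s["t"],s["ee_pos"],s["opening"]*92,s["grasp_force"],s["joints"][6])
im=grab_frame("side"); cv2.imwrite("pics/side6.png",cv2.resize(im[150:360,230:430],None,fx=2.8,fy=2.8,interpolation=cv2.INTER_CUBIC))
```

```text
29.5917 [ 0.49602659 -0.39597853  0.16501553] 23.803653557371433 29.995947182178497 2.287899116820504
```

View pics/side6.png

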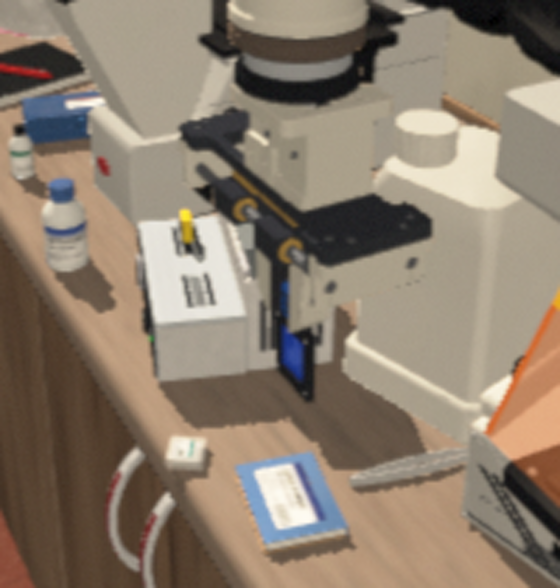

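The filter hangs upright in the gripper, glass at (293,355), with the yellow one still seated at (186,225) and the booklet, box and bottle where they were. Handing in.

```bash
python3 -c "
from rig import *
print(hand_in())"
```

```text
the job is handed in; nothing more can be done
None
```

The job is handed in, result not reported: the hood lies back open, the yellow filter is seated, and the blue filter is held upright by its tab, about 10 cm above the middle of the booklet and square to the bench front, at about 30 s of the 54 s; the hood first stopped at about 1.8 rad, where the gripper brushed it (about 7 N), so I pushed it fully over.

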